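Tidy the toiletries on the laundry counter

TASK

Tidy the toiletries: stack the three screw-top pots upright in the middle of the round cork coaster, blue at the bottom, purple on it and pink on top, each centred on the one below. Stand the green cup upright in the middle of the dark square coaster and stand the brown bottle upright inside the cup. Leave the yellow pot and the bar of soap where they are, and tip nothing over.

Things in the scene. Friction and masses are not known exactly. Their poses are not given: they have to be found in the camera images.
- pot_blue: Large closed round pot with blue ribbed screw lid and paler blue sides, a straight cylinder 64 mm in diameter, 42 mm tall, flat top and bottom, about 140 g. Origin: centre of its underside; z up along its axis.
- pot_purple: Middle pot, purple lid, paler purple sides, a straight cylinder 54 mm in diameter, 38 mm tall, flat top and bottom, about 100 g. Origin: centre of its underside; z up.
- pot_pink: Small pot, pink lid, paler pink sides, a straight cylinder 44 mm in diameter, 34 mm tall, flat top and bottom, about 70 g. Origin: centre of its underside; z up.
- cup: Green plastic rinse cup, standing mouth up, rigid: straight round tube 62 mm outside diameter, 60 mm tall, wall 3 mm (inside 56 mm), floor 4 mm thick, no handle, about 60 g. Origin: centre of its underside; z up out of the mouth.
- bottle: Small brown bottle with a pale label and black cap, standing, rigid and closed: straight body 36 mm in diameter up to 88 mm, cap 28 mm in diameter from there to 110 mm, about 110 g. Origin: centre of its underside; z up to the cap.
- coaster_round: Round cork coaster, 100 mm in diameter, 6 mm thick, flat, fixed to the counter. Origin: centre of its underside, on the counter; z up. Target of the pot stack.
- coaster_square: Dark grey square coaster, 100 x 100 mm, 6 mm thick, flat, fixed to the counter. Origin: centre of its underside, on the counter; z up; x and y along its sides. Target of the cup.
- pot_yellow: Pot with a yellow lid, the size of the purple one (54 mm in diameter, 38 mm tall). Not part of the job: stays where it is. Origin: centre of its underside; z up.
- soap: Cream bar of soap, 64 x 42 x 20 mm, lying flat among the other things. Stays where it is. Origin: centre of its underside; x along its length, z up. (Two unlisted wooden clothes pegs, 72 x 10 x 12 mm, also lie flat among the things.)
Things that resemble listed ones, but are neither listed nor needed, are in the scene too. What is meant by the pot_pink is not turquoise, and is the larger of those in its own colour.

How it is judged:
At the end, for the whole second after the job is handed in: Blue pot on round coaster and cup on square one, within 15 mm of centre; purple on blue, pink on purple, within 12 mm; bottle on the cup's floor; all upright (0.12 rad), heights within 4 mm (bottle 5), released, at rest; yellow pot and soap moved under 30 mm (horizontal distance between pot_blue and coaster_round below 0.015 m and z of pot_blue in the frame of coaster_round between 0.002 and 0.01 m and horizontal distance between pot_purple and pot_blue below 0.012 m and z of pot_purple in the frame of pot_blue between 0.038 and 0.046 m and horizontal distance between pot_pink and pot_purple below 0.012 m and z of pot_pink in the frame of pot_purple between 0.034 and 0.042 m and horizontal distance between cup and coaster_square below 0.015 m and z of cup in the frame of coaster_square between 0.002 and 0.01 m and horizontal distance between bottle and cup below 0.018 m and z of bottle in the frame of cup between -0.001 and 0.009 m and angle between each of pot_blue, pot_purple, pot_pink, cup, bottle's own z axis and vertical below 0.12 rad and linear speed of each of pot_blue, pot_purple, pot_pink, cup, bottle below 0.02 m/s and distance of each of pot_yellow, soap from where it was at the start of the episode below 0.03 m); the robot touches nothing.
It fails at once if one of the pots, the cup or the bottle is tipped over (past about 50 degrees) (angle between any of pot_blue, pot_purple, pot_pink, cup, bottle, pot_yellow's own z axis and vertical above 0.9 rad).
It fails at once if the yellow pot or the soap is pushed more than 30 mm away (distance of any of pot_yellow, soap from where it was at the start of the episode above 0.03 m).
It also fails if it takes over 144 s, if anything falls off the work surface, if the arm or the gripper's body presses on something with over 40 N, if the wrist force passes 120 N, or if a joint passes its speed limit or range.

ROBOT

A 6-joint arm with a two-finger parallel gripper is mounted at the origin on the work surface. World frame = base frame: x ahead of the robot, y to its left, z up, the work surface at z = 0. Lengths are in m, angles in rad, forces in N, time in s.
With the tool pointing down it reaches from about 0.225 to 0.875 m from the base axis. Payload 3.4 kg.
Tool frame: the origin (TCP) lies at the very end of the fingers, on their centre line; the grasp point (between the pads) lies behind it (manip.grasp_offset is the z of the grasp point in the tool frame, in m); z points along the fingers, y is the line along which they close (so a half turn about z gives the same grasp; the last joint's range is limited). The gripper opens to 85 mm and grips with 20 to 120 N. Pads are 22 mm wide; open, the fingers measure 114 mm over their backs; the gripper's body (76 mm by 85 mm) begins 54 mm behind the grasp point. The pads swing forward as they close: fully open they stand 13 mm farther back than shut.
Start: joints at [-1.245, 0.276, 1.505, -0, 1.361, -0.121], TCP at [0.248, -0.519, 0.231] pointing down, gripper open.
Joint ranges: [-2.89, 2.89], [-0.75, 2.08], [0.22, 2.7], [-1.18, 4.32], [0.11, 2.71], [-2.7, 2.7]. Speed limits (rad/s): [2.57, 2.57, 3.14, 3.14, 3.14, 3.14].

INTERFACE

Orientations are given as a unit quaternion [w, x, y, z].
In Python, from rig import manip gives the robot as it stands.
- The arm moves only by the shell command python3 -m pendant 'ROWS' [FORCE]. ROWS is JSON, a list of rows, each an object of numbers: "dx", "dy", "dz": the shift along the tool's x, y, z in m; "rx", "ry", "rz": the turn, a rotation vector about the tool's x, y, z in degrees; "hand": the finger opening in m, from 0 to 0.0854. In form: [{"dx": .., "dy": .., "dz": .., "rx": .., "ry": .., "rz": .., "hand": ..}, ...]. A call has 1 to 12 rows; each row shifts and turns the commanded pose from where the row before left it, along the tool's axes as they then stand; what a row does not reach is not made up. A row lasts 1/12 s, in which the tool goes at most 41.7 mm and 7.16 degrees, less where a joint would pass 70% of its speed; a pose out of reach is approached as far as the arm can. A call is refused whole if a number of a shift passes 0.0417 or a number of a turn 7.16, either way. A call with a gripper value outside its range is refused whole. The fingers move at their own pace and stop on an object; FORCE is the grip in N (left out, the last holds). Time passes only in rows, so rows that do not move let the fingers close. It gives the time, the measured TCP pose, the force, the opening and the grip force at its end, in the units of the state.
- manip.get_state(): the state, without advancing time (a new reading comes with each control period).
- manip.get_image(name): name is "side" or "top" or "wrist"; returns a dict with "frame" (384x512x3 uint8, red, green, blue), "fx", "fy", "cx", "cy" (pixels), "position" and "attitude" of the camera in the world; the wrist camera has in their place "mount" (4x4, takes a point from camera to tool coordinates, whose origin is the TCP and whose axes are the flange's). Camera axes: x right, y up, looking along -z (the intrinsics and any distortion apply to the point x, -y, -z); pixel columns grow to the right and rows downward; lengths in m; the calibration is good to about 2 mm. The wrist camera is an equidistant fisheye: a pixel r from the principal point sees the ray r / f radians off the axis. A picture is of the moment at which its call begins: read the wrist's pose just before it. There is no depth.
- manip.sign_off(): hands the job in; it is judged then, once.
The state is a dict: "clock": time; "qpos": joint angles; "qd": joint speeds; "effort": joint torques, N m; "position": TCP position; "ee_rot": TCP orientation; "contact_force": force on the tool from outside, world axes, zero at the start; "moment": the same for the moment, N m; "width": finger opening in m; "gripper_force": force on a finger pad.
Only numpy, scipy, OpenCV 4.12 (cv2) and the standard library are available. Lean on these libraries where they do the work, as an engineer would, in place of code of your own. Each camera call takes 0.05 s, during which the arm holds its last target. There are 200 camera calls.

## Working session

There is one attempt and no reset: what is moved stays moved. The work goes in short steps, Python scripts to look and compute and a shell command to move; the robot and the scene stay as the last step left them, time stands still between calls to the robot, and variables do not carry over. Pictures are saved under pics/ and viewed, at most 14 in all, crops included, and the job is handed in when it is done.

```bash
ls; mkdir -p pics; python3 - <<'E'
from rig import manip
import cv2
print(manip.get_state(), manip.grasp_offset)
for n in("top","side"):
    d=manip.get_image(n); cv2.imwrite(f"pics/{n}0.png",d["frame"][:,:,::-1]); print(n,{k:v for k,v in d.items() if k!="frame"})
E
```

```text
pics
{'clock': 0.0, 'qpos': array([-1.24500296e+00,  2.76593340e-01,  1.50615209e+00, -4.81490969e-06,
        1.36071559e+00, -1.20973887e-01]), 'qd': array([ 0.00130573, -0.00147743, -0.00102984,  0.0004794 , -0.00047657,
        0.00228313]), 'effort': array([-1.81007584e-05, -4.16775262e+01, -2.45805770e+01, -4.16543098e-04,
        1.11028960e-02, -1.48342275e-05]), 'position': array([ 0.24826171, -0.51803997,  0.23043312]), 'ee_rot': array([-9.29051269e-04,  9.75152920e-01,  2.21530834e-01, -9.78443675e-05]), 'contact_force': array([-0.20357214, -0.71514677,  0.13069086]), 'moment': array([-0.02829811, -0.00169076, -0.01159758]), 'gripper_force': 0.0, 'width': 0.08518127395486749} -0.0187
top {'fx': 353.12423483088145, 'fy': 353.12423483088145, 'cx': 252.2968619162886, 'cy': 191.90131198318446, 'position': array([ 0.4923308 , -0.01812638,  0.84196255]), 'attitude': array([ 0.71130662,  0.0214873 , -0.00638658, -0.7025243 ])}
side {'fx': 373.4953005335079, 'fy': 373.4953005335079, 'cx': 256.4510261111273, 'cy': 189.60613111809556, 'position': array([0.36210438, 0.62458342, 0.57727507]), 'attitude': array([-0.12064697, -0.05433597,  0.41604841,  0.89966418])}
```

View pics/top0.png

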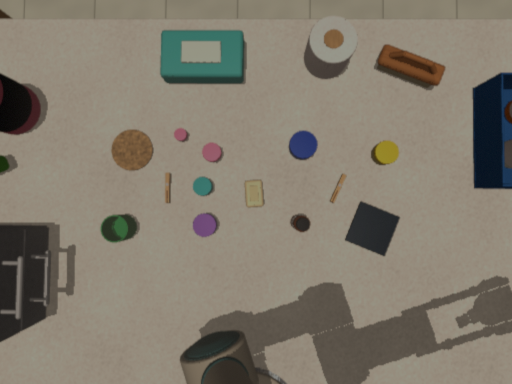

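View pics/side0.png

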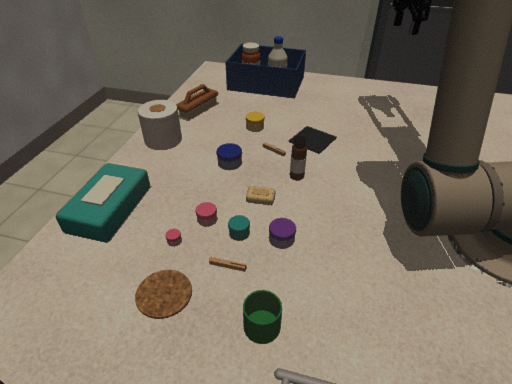

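The candidates in the top view:
- **Pink:** large pot at (212,152), small pot at (181,135) and turquoise at (203,186). I choose (212,152).
- **Blue:** pot (303,145). The blue crate at (495,130) is not it.
- **Purple:** pot (205,225).
- **Yellow:** pot (386,152), which must stay.
- **Cup:** green (117,228). The dark green thing at (2,165) is not it.
- **Bottle:** (301,222).
- **Coasters:** round (132,150), square (372,229).

Next I measure them and check a close crop.

```bash
cat > h.py <<'E'
import numpy as np, cv2
from scipy.spatial.transform import Rotation as R
from rig import manip
def rot(q): return R.from_quat(np.r_[q[1:],q[0]]).as_matrix()
def cast(d,uv,z):
    "pixel -> world point on plane z"
    uv=np.atleast_2d(uv).astype(float)
    c=np.c_[(uv[:,0]-d["cx"])/d["fx"],-(uv[:,1]-d["cy"])/d["fy"],-np.ones(len(uv))]
    w=c@rot(d["attitude"]).T; p=np.array(d["position"])
    return p+w*((z-p[2])/w[:,2])[:,None]
def wcast(d,s,uv,z):
    "wrist fisheye pixel -> world point on plane z"
    uv=np.atleast_2d(uv).astype(float)
    x=(uv[:,0]-d["cx"])/d["fx"]; y=(uv[:,1]-d["cy"])/d["fy"]; t=np.hypot(x,y)+1e-9
    c=np.c_[x/t*np.sin(t),-y/t*np.sin(t),-np.cos(t)]
    M=np.array(d["mount"]); T=rot(s["ee_rot"])
    p=T@M[:3,3]+s["position"]; w=c@(T@M[:3,:3]).T
    return p+w*((z-p[2])/w[:,2])[:,None]
def blob(img,near,h,smin=80,vmin=30,vmax=255,smax=255,r=45,dh=7):
    "largest colour blob near a pixel; returns contour"
    hsv=cv2.cvtColor(img,cv2.COLOR_RGB2HSV)
    m=(abs((hsv[...,0].astype(int)-h+90)%180-90)<=dh)&(hsv[...,1]>=smin)&(hsv[...,1]<=smax)&(hsv[...,2]>=vmin)&(hsv[...,2]<=vmax)
    k=np.zeros(m.shape,np.uint8); cv2.circle(k,tuple(near),r,1,-1)
    cs,_=cv2.findContours((m&(k>0)).astype(np.uint8),cv2.RETR_EXTERNAL,cv2.CHAIN_APPROX_NONE)
    return max(cs,key=cv2.contourArea)[:,0]
E
python3 - <<'E'
from h import *
d=manip.get_image("top"); f=d["frame"]; hsv=cv2.cvtColor(f,cv2.COLOR_RGB2HSV)
print(rot(d["attitude"]).round(3).tolist())
for n,p,z in [("round",(132,150),.006),("pink",(212,152),.034),("spink",(181,135),.025),("turq",(203,186),.034),("blue",(303,145),.042),("purple",(205,225),.038),("yellow",(386,152),.038),("cup",(117,228),.06),("square",(372,229),.006),("bottle",(301,222),.11),("soap",(254,193),.02)]:
    hv=hsv[p[1],p[0]]; 
    try:
        if n in("square","bottle"): 
            c=blob(f,p,0,0,0,70,dh=90,r=34 if n=="square" else 14)
        elif n=="soap": c=blob(f,p,int(hv[0]),int(hv[1])-30,r=25)
        else: c=blob(f,p,int(hv[0]),max(60,int(hv[1])-70),int(hv[2])*.55,r=26,dh=9)
        (e,ax,an)=cv2.minAreaRect(c); w=cast(d,[e],z)[0]; sc=(.842-z)/d["fx"]*1000
        print(n,hv,np.round(e,1),"mm",np.round((np.array(ax)+1)*sc,1),round(an,1),w.round(4), np.hypot(*w[:2]).round(3))
    except Exception as x: print(n,hv,x)
a=cv2.resize(f[110:260,80:240],None,fx=4,fy=4,interpolation=cv2.INTER_CUBIC)
cv2.imwrite("pics/crop.png",a[:,:,::-1])
E
```

```text
[[0.013, 0.999, -0.039], [-1.0, 0.012, -0.022], [-0.021, 0.04, 0.999]]
round [ 16 125 110] [131.5 149.5] mm [99.4 99.4] 90.0 [0.6235 0.291  0.006 ] 0.688
pink [173  99 149] [211.5 152. ] mm [46.  42.7] 45.0 [0.6151 0.0946 0.034 ] 0.622
spink [174 103 149] [180. 134.] mm [30.1 30.1] 90.0 [0.6581 0.1706 0.025 ] 0.68
turq [ 86 130 118] [202. 186.] mm [43.5 43.5] 90.0 [0.5363 0.1152 0.034 ] 0.549
blue [114 147 106] [303.  144.5] mm [63.4 61.2] 90.0 [ 0.633  -0.1147  0.042 ] 0.643
purple [145  96 119] [204.  224.5] mm [50.1 52.4] 90.0 [0.4483 0.1083 0.038 ] 0.461
yellow [ 26 188 149] [386.5 152.5] mm [54.6 54.6] 90.0 [ 0.6171 -0.3044  0.038 ] 0.688
cup [ 61 112 100] [114.5 228. ] mm [59.8 62. ] 90.0 [0.439  0.3045 0.06  ] 0.534
square [105  23  45] [371.9 228.2] mm [102.6 100.8] 21.8 [ 0.4435 -0.2815  0.006 ] 0.525
bottle [13 39 46] [300.9 222.7] mm [36.4 30.8] 26.6 [ 0.4588 -0.1033  0.11  ] 0.47
soap [ 22  87 149] [253.6 193. ] mm [65.7 45.4] 85.2 [ 0.5221 -0.0035  0.02  ] 0.522
```

View pics/crop.png

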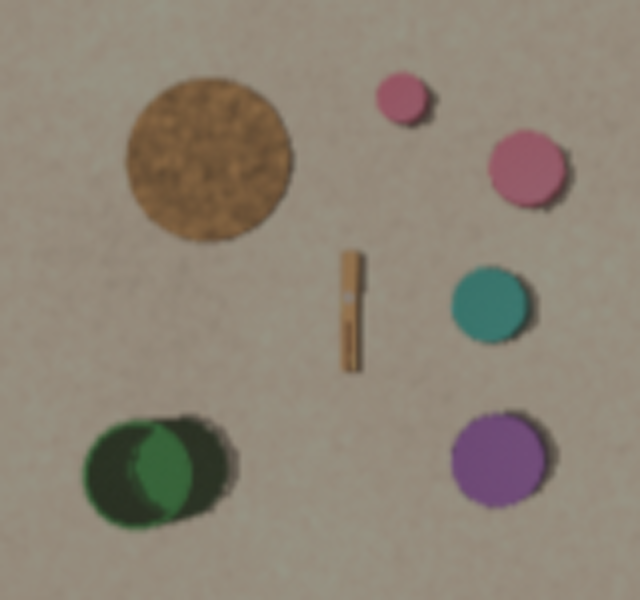

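The crop confirms the choice: the larger pink lid is at crop (528,170) and measures 44 mm. The smaller one, at (403,98), measures 30 mm. All the other sizes match too. I'll turn the tool to yaw 0 (fingers closing along y) and go above the blue pot.

```bash
cat >> h.py <<'E'
def go(x,y,z):
    "remaining shift in tool axes (mm) to world TCP target"
    s=manip.get_state(); T=rot(s["ee_rot"])
    print("t",round(s["clock"],2),"pos",s["position"].round(4),"yaw",np.degrees(np.arctan2(T[1,0],T[0,0])).round(2),"tilt",np.degrees(np.arccos(-T[2,2])).round(2),"w",round(s["width"],4),"gf",round(s["gripper_force"],1),"F",s["contact_force"].round(1),"-> d mm",(T.T@(np.array([x,y,z])-s["position"])*1000).round(1))
E
python3 -m pendant '[{"rz":6.4},{"rz":6.4},{"rz":6.4},{"rz":6.4},{"dx":0.0192,"dy":-0.0201,"dz":0.004},{"dx":0.0192,"dy":-0.0201,"dz":0.004},{"dx":0.0192,"dy":-0.0201,"dz":0.004},{"dx":0.0192,"dy":-0.0201,"dz":0.004},{"dx":0.0192,"dy":-0.0201,"dz":0.004},{"dx":0.0192,"dy":-0.0201,"dz":0.004},{"dx":0.0192,"dy":-0.0201,"dz":0.004},{"dx":0.0192,"dy":-0.0201,"dz":0.004}]' 40
python3 -m pendant '[{"dx":0.0192,"dy":-0.0201,"dz":0.004},{"dx":0.0192,"dy":-0.0201,"dz":0.004},{"dx":0.0192,"dy":-0.0201,"dz":0.004},{"dx":0.0192,"dy":-0.0201,"dz":0.004},{"dx":0.0192,"dy":-0.0201,"dz":0.004},{"dx":0.0192,"dy":-0.0201,"dz":0.004},{"dx":0.0192,"dy":-0.0201,"dz":0.004},{"dx":0.0192,"dy":-0.0201,"dz":0.004},{"dx":0.0192,"dy":-0.0201,"dz":0.004},{"dx":0.0192,"dy":-0.0201,"dz":0.004},{"dx":0.0192,"dy":-0.0201,"dz":0.004},{"dx":0.0192,"dy":-0.0201,"dz":0.004}]'
python3 - <<'E'
from h import *
go(.633,-.115,.15)
s=manip.get_state(); d=manip.get_image("wrist"); cv2.imwrite("pics/w0.png",d["frame"][:,:,::-1])
print(d["fx"],d["cx"],d["cy"],np.round(d["mount"],4).tolist())
E
```

```text
t 0.15 pos [ 0.2483 -0.5182  0.2306] yaw 25.6 tilt 0.08 w 0.0856 gf 0.0 F [-0.   0.   0.4] -> d mm [ 521.1 -197.2   81. ]
297.3186396354542 260.55401282243713 190.24835178845413 [[-0.0005, 0.9583, 0.2858, 0.0737], [1.0, 0.0004, 0.0002, 0.0], [0.0001, 0.2858, -0.9583, -0.1428], [0.0, 0.0, 0.0, 1.0]]invalid input
invalid input
```

View pics/w0.png

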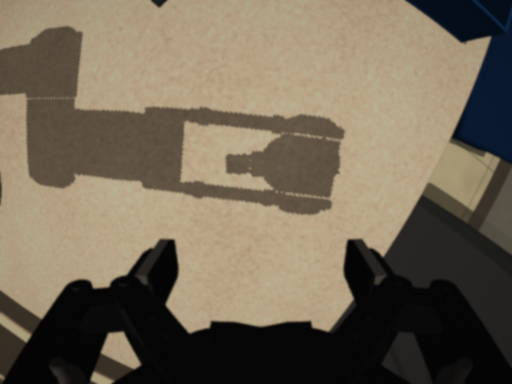

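The moves were refused, so every key is probably required. The wrist picture shows only the bare counter and the fingers' tips at (165,250) and (360,250). I'll send one full row.

```bash
python3 -m pendant '[{"dx":0,"dy":0,"dz":0,"rx":0,"ry":0,"rz":6.4,"hand":0.085},{"dx":0,"dy":0,"dz":0,"rx":0,"ry":0,"rz":6.4,"hand":0.085},{"dx":0,"dy":0,"dz":0,"rx":0,"ry":0,"rz":6.4,"hand":0.085},{"dx":0,"dy":0,"dz":0,"rx":0,"ry":0,"rz":6.4,"hand":0.085}]' 40; python3 -m pendant '[{"dx":0.0192,"dy":-0.0201,"dz":0.004,"hand":0.085}]'
```

```text
clock: 0.53
position: [0.2484, -0.5184, 0.231]
ee_rot: [-0.0, 1.0, -0.003, -0.0]
contact_force: [0.1, -0.4, 0.3]
width: 0.0854
gripper_force: 0.0invalid input
```

All keys are needed. Now 18 rows towards blue.

```bash
python3 -m pendant '[{"dx":0.0214,"dy":-0.0224,"dz":0.0045,"rx":0,"ry":0,"rz":0,"hand":0.085},{"dx":0.0214,"dy":-0.0224,"dz":0.0045,"rx":0,"ry":0,"rz":0,"hand":0.085},{"dx":0.0214,"dy":-0.0224,"dz":0.0045,"rx":0,"ry":0,"rz":0,"hand":0.085},{"dx":0.0214,"dy":-0.0224,"dz":0.0045,"rx":0,"ry":0,"rz":0,"hand":0.085},{"dx":0.0214,"dy":-0.0224,"dz":0.0045,"rx":0,"ry":0,"rz":0,"hand":0.085},{"dx":0.0214,"dy":-0.0224,"dz":0.0045,"rx":0,"ry":0,"rz":0,"hand":0.085},{"dx":0.0214,"dy":-0.0224,"dz":0.0045,"rx":0,"ry":0,"rz":0,"hand":0.085},{"dx":0.0214,"dy":-0.0224,"dz":0.0045,"rx":0,"ry":0,"rz":0,"hand":0.085},{"dx":0.0214,"dy":-0.0224,"dz":0.0045,"rx":0,"ry":0,"rz":0,"hand":0.085}]' >/dev/null
python3 -m pendant '[{"dx":0.0214,"dy":-0.0224,"dz":0.0045,"rx":0,"ry":0,"rz":0,"hand":0.085},{"dx":0.0214,"dy":-0.0224,"dz":0.0045,"rx":0,"ry":0,"rz":0,"hand":0.085},{"dx":0.0214,"dy":-0.0224,"dz":0.0045,"rx":0,"ry":0,"rz":0,"hand":0.085},{"dx":0.0214,"dy":-0.0224,"dz":0.0045,"rx":0,"ry":0,"rz":0,"hand":0.085},{"dx":0.0214,"dy":-0.0224,"dz":0.0045,"rx":0,"ry":0,"rz":0,"hand":0.085},{"dx":0.0214,"dy":-0.0224,"dz":0.0045,"rx":0,"ry":0,"rz":0,"hand":0.085},{"dx":0.0214,"dy":-0.0224,"dz":0.0045,"rx":0,"ry":0,"rz":0,"hand":0.085},{"dx":0.0214,"dy":-0.0224,"dz":0.0045,"rx":0,"ry":0,"rz":0,"hand":0.085},{"dx":0.0214,"dy":-0.0224,"dz":0.0045,"rx":0,"ry":0,"rz":0,"hand":0.085},{"dx":0,"dy":0,"dz":0,"rx":0,"ry":0,"rz":0,"hand":0.085}]' >/dev/null
python3 - <<'E'
from h import *
go(.633,-.115,.15)
s=manip.get_state(); d=manip.get_image("wrist"); cv2.imwrite("pics/w1.png",d["frame"][:,:,::-1])
np.save("w1.npy",d["frame"])
E
```

```text
t 2.12 pos [ 0.6369 -0.1109  0.1488] yaw 0.22 tilt 0.19 w 0.0856 gf 0.0 F [ 0.8 -0.5  0.2] -> d mm [-3.9  4.1 -1.2]
```

View pics/w1.png

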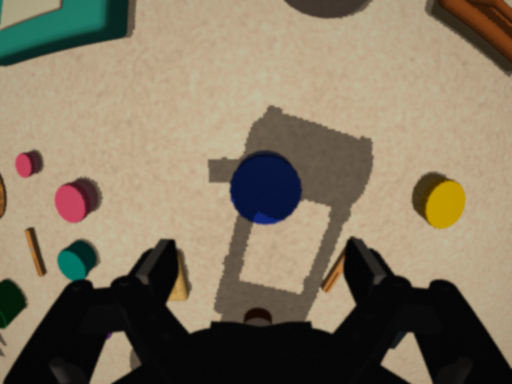

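The wrist view shows blue at (266,187), large pink at (73,201), yellow at (445,203) and turquoise at (76,260). I'll cross-check the positions.

```bash
python3 - <<'E'
from h import *
s=manip.get_state(); d=manip.get_image("wrist"); f=d["frame"]; hsv=cv2.cvtColor(f,cv2.COLOR_RGB2HSV)
for n,p,z in [("blue",(266,182),.042),("yellow",(445,203),.038),("pink",(73,201),.034)]:
    hv=hsv[p[1],p[0]].astype(int)
    c=blob(f,p,hv[0],hv[1]-60,hv[2]*.7,r=45,dh=8)
    w=wcast(d,s,c,z); (e,r)=cv2.minEnclosingCircle(w[:,:2].astype(np.float32)*1000)
    el=cv2.fitEllipse(w[:,:2].astype(np.float32)*1000)
    print(n,hv,np.round(e,1),"r",round(r,1),"ell",np.round(el[0],1),np.round(el[1],1))
go(.633,-.115,.008)
E
```

```text
blue [114 211  58] [ 636.6 -114. ] r 31.2 ell [ 636.4 -114.2] [59.8 61.2]
yellow [ 24 255 192] [ 620.1 -302.9] r 26.4 ell [ 620.1 -303.1] [50.7 51.4]
pink [174 166 194] [617.6  95.8] r 21.6 ell [617.5  95.8] [41.2 42.3]
t 2.22 pos [ 0.6337 -0.1144  0.1494] yaw 0.13 tilt 0.1 w 0.0853 gf 0.0 F [-1.1 -0.9  1. ] -> d mm [ -0.5   0.6 141.4]
```

Top and wrist views agree within about 3 mm. Descending on blue and gripping.

```bash
python3 -m pendant '[{"dx":0.001,"dy":0,"dz":0.025,"rx":0,"ry":0,"rz":0,"hand":0.0854},{"dx":0,"dy":0,"dz":0.025,"rx":0,"ry":0,"rz":0,"hand":0.0854},{"dx":0,"dy":0,"dz":0.025,"rx":0,"ry":0,"rz":0,"hand":0.0854},{"dx":0,"dy":0,"dz":0.025,"rx":0,"ry":0,"rz":0,"hand":0.0854},{"dx":0,"dy":0,"dz":0.025,"rx":0,"ry":0,"rz":0,"hand":0.0854},{"dx":0,"dy":0,"dz":0.010,"rx":0,"ry":0,"rz":0,"hand":0.0854},{"dx":0,"dy":0,"dz":0.006,"rx":0,"ry":0,"rz":0,"hand":0.0854},{"dx":0,"dy":0,"dz":0,"rx":0,"ry":0,"rz":0,"hand":0.0854}]' 40
python3 -m pendant '[{"dx":0,"dy":0,"dz":0,"rx":0,"ry":0,"rz":0,"hand":0.05},{"dx":0,"dy":0,"dz":0,"rx":0,"ry":0,"rz":0,"hand":0.05},{"dx":0,"dy":0,"dz":0,"rx":0,"ry":0,"rz":0,"hand":0.05},{"dx":0,"dy":0,"dz":0,"rx":0,"ry":0,"rz":0,"hand":0.05},{"dx":0,"dy":0,"dz":0,"rx":0,"ry":0,"rz":0,"hand":0.05},{"dx":0,"dy":0,"dz":0,"rx":0,"ry":0,"rz":0,"hand":0.05},{"dx":0,"dy":0,"dz":0,"rx":0,"ry":0,"rz":0,"hand":0.05},{"dx":0,"dy":0,"dz":0,"rx":0,"ry":0,"rz":0,"hand":0.05}]' 40
```

```text
clock: 2.88
position: [0.6337, -0.116, 0.0086]
ee_rot: [-0.0, 1.0, -0.0, -0.001]
contact_force: [-0.4, -0.9, -0.5]
width: 0.0854
gripper_force: 0.0
clock: 3.55
position: [0.6361, -0.1159, 0.0114]
ee_rot: [0.001, 1.0, 0.0, 0.002]
contact_force: [-0.1, -1.3, 6.7]
width: 0.063
gripper_force: 44.9
```

Gripped at a width of 63 mm. Lift and carry to the round coaster.

```bash
python3 -m pendant '[{"dx":0,"dy":0,"dz":-0.02,"rx":0,"ry":0,"rz":0,"hand":0.05},{"dx":0,"dy":0,"dz":-0.03,"rx":0,"ry":0,"rz":0,"hand":0.05},{"dx":0,"dy":0,"dz":-0.03,"rx":0,"ry":0,"rz":0,"hand":0.05},{"dx":0,"dy":-0.03,"dz":0,"rx":0,"ry":0,"rz":0,"hand":0.05},{"dx":0,"dy":-0.03,"dz":0,"rx":0,"ry":0,"rz":0,"hand":0.05},{"dx":0,"dy":-0.03,"dz":0,"rx":0,"ry":0,"rz":0,"hand":0.05},{"dx":0,"dy":-0.03,"dz":0,"rx":0,"ry":0,"rz":0,"hand":0.05},{"dx":0,"dy":-0.03,"dz":0,"rx":0,"ry":0,"rz":0,"hand":0.05},{"dx":0,"dy":-0.03,"dz":0,"rx":0,"ry":0,"rz":0,"hand":0.05}]'
python3 -m pendant '[{"dx":0,"dy":-0.03,"dz":0,"rx":0,"ry":0,"rz":0,"hand":0.05},{"dx":0,"dy":-0.03,"dz":0,"rx":0,"ry":0,"rz":0,"hand":0.05},{"dx":0,"dy":-0.03,"dz":0,"rx":0,"ry":0,"rz":0,"hand":0.05},{"dx":-0.002,"dy":-0.03,"dz":0,"rx":0,"ry":0,"rz":0,"hand":0.05},{"dx":-0.002,"dy":-0.03,"dz":0,"rx":0,"ry":0,"rz":0,"hand":0.05},{"dx":-0.002,"dy":-0.03,"dz":0,"rx":0,"ry":0,"rz":0,"hand":0.05},{"dx":-0.002,"dy":-0.03,"dz":0,"rx":0,"ry":0,"rz":0,"hand":0.05},{"dx":-0.002,"dy":-0.017,"dz":0,"rx":0,"ry":0,"rz":0,"hand":0.05},{"dx":0,"dy":0,"dz":0,"rx":0,"ry":0,"rz":0,"hand":0.05},{"dx":0,"dy":0,"dz":0,"rx":0,"ry":0,"rz":0,"hand":0.05}]'
python3 - <<'E'
from h import *
for i in range(3): go(.625,.2915,.015); d=manip.get_image("side")
E
```

```text
clock: 4.3
position: [0.6343, 0.066, 0.0895]
ee_rot: [0.0, 1.0, -0.0, 0.0]
contact_force: [1.1, -0.2, -1.4]
width: 0.063
gripper_force: 44.5
clock: 5.13
position: [0.6242, 0.292, 0.0891]
ee_rot: [0.001, 1.0, 0.001, -0.0]
contact_force: [0.7, 0.3, -1.0]
width: 0.063
gripper_force: 44.5
t 5.13 pos [0.6242 0.292  0.0891] yaw 0.13 tilt 0.07 w 0.063 gf 44.5 F [ 0.7  0.3 -1. ] -> d mm [ 0.9  0.4 74.1]
t 5.18 pos [0.6244 0.291  0.0891] yaw 0.05 tilt 0.09 w 0.063 gf 44.5 F [ 0.5 -0.6 -2. ] -> d mm [ 0.7 -0.7 74.1]
t 5.23 pos [0.6246 0.2903 0.0891] yaw -0.01 tilt 0.08 w 0.0628 gf 44.5 F [-0.5 -0.8 -0.7] -> d mm [ 0.5 -1.3 74.1]
```

```bash
python3 -m pendant '[{"dx":0,"dy":0,"dz":0.02,"rx":0,"ry":0,"rz":0,"hand":0.05},{"dx":0,"dy":0,"dz":0.02,"rx":0,"ry":0,"rz":0,"hand":0.05},{"dx":0,"dy":0,"dz":0.02,"rx":0,"ry":0,"rz":0,"hand":0.05},{"dx":0,"dy":0,"dz":0.008,"rx":0,"ry":0,"rz":0,"hand":0.05},{"dx":0,"dy":0,"dz":0.004,"rx":0,"ry":0,"rz":0,"hand":0.05},{"dx":0,"dy":0,"dz":0.0015,"rx":0,"ry":0,"rz":0,"hand":0.05},{"dx":0,"dy":0,"dz":0,"rx":0,"ry":0,"rz":0,"hand":0.05},{"dx":0,"dy":0,"dz":0,"rx":0,"ry":0,"rz":0,"hand":0.05}]'
python3 -m pendant '[{"dx":0,"dy":0,"dz":0,"rx":0,"ry":0,"rz":0,"hand":0.085},{"dx":0,"dy":0,"dz":0,"rx":0,"ry":0,"rz":0,"hand":0.085},{"dx":0,"dy":0,"dz":0,"rx":0,"ry":0,"rz":0,"hand":0.085},{"dx":0,"dy":0,"dz":0,"rx":0,"ry":0,"rz":0,"hand":0.085},{"dx":0,"dy":0,"dz":0,"rx":0,"ry":0,"rz":0,"hand":0.085}]'
python3 -m pendant '[{"dx":0,"dy":0,"dz":-0.03,"rx":0,"ry":0,"rz":0,"hand":0.085},{"dx":0,"dy":0,"dz":-0.03,"rx":0,"ry":0,"rz":0,"hand":0.085},{"dx":0,"dy":0,"dz":-0.03,"rx":0,"ry":0,"rz":0,"hand":0.085},{"dx":-0.022,"dy":0.0228,"dz":0,"rx":0,"ry":0,"rz":0,"hand":0.085},{"dx":-0.022,"dy":0.0228,"dz":0,"rx":0,"ry":0,"rz":0,"hand":0.085},{"dx":-0.022,"dy":0.0228,"dz":0,"rx":0,"ry":0,"rz":0,"hand":0.085},{"dx":-0.022,"dy":0.0228,"dz":0,"rx":0,"ry":0,"rz":0,"hand":0.085},{"dx":-0.022,"dy":0.0228,"dz":0,"rx":0,"ry":0,"rz":0,"hand":0.085},{"dx":-0.022,"dy":0.0228,"dz":0,"rx":0,"ry":0,"rz":0,"hand":0.085},{"dx":-0.022,"dy":0.0228,"dz":0,"rx":0,"ry":0,"rz":0,"hand":0.085},{"dx":-0.021,"dy":0.0228,"dz":0,"rx":0,"ry":0,"rz":0,"hand":0.085},{"dx":0,"dy":0,"dz":0,"rx":0,"ry":0,"rz":0,"hand":0.085}]'
python3 - <<'E'
from h import *
d=manip.get_image("top"); cv2.imwrite("pics/t1.png",d["frame"][:,:,::-1])
go(.450,.109,.008)
s=manip.get_state();d=manip.get_image("wrist"); f=d["frame"]; cv2.imwrite("pics/w2.png",f[:,:,::-1])
E
```

```text
clock: 5.95
position: [0.6247, 0.2902, 0.0174]
ee_rot: [0.0, 1.0, -0.001, -0.0]
contact_force: [-4.3, -2.4, 6.2]
width: 0.0629
gripper_force: 45.1
clock: 6.37
position: [0.6249, 0.2917, 0.0157]
ee_rot: [-0.0, 1.0, -0.0, 0.0]
contact_force: [-0.7, 0.6, -0.4]
width: 0.0848
gripper_force: 0.0
clock: 7.37
position: [0.4439, 0.1064, 0.1052]
ee_rot: [0.001, 1.0, -0.001, -0.003]
contact_force: [-0.9, -0.0, 0.5]
width: 0.0851
gripper_force: 0.0
t 7.42 pos [0.4472 0.1079 0.1058] yaw -0.12 tilt 0.1 w 0.0851 gf 0.0 F [ 0.3  0.9 -0.1] -> d mm [ 3.  -1.2 97.8]
```

View pics/w2.png

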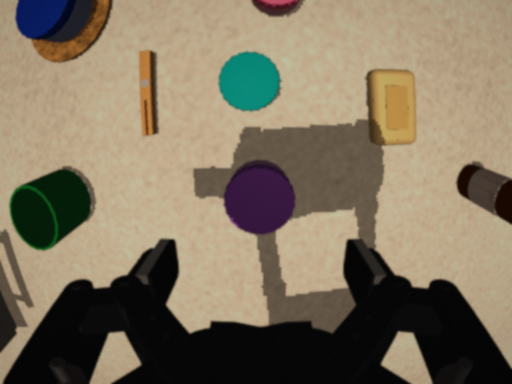

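Blue stands on the coaster (upper left). Purple is at (260,197) with free space beside it. I'll verify blue and the purple position numerically.

```bash
python3 - <<'E'
from h import *
d=manip.get_image("top");f=d["frame"]
c=blob(f,(131,147),114,90,30,r=28,dh=12); e,ax,_=cv2.minAreaRect(c); print("blue",cast(d,[e],.048)[0].round(4),(np.array(ax)+1)*.794/.35312)
s=manip.get_state(); d=manip.get_image("wrist");f=d["frame"]; hv=cv2.cvtColor(f,cv2.COLOR_RGB2HSV)[197,260].astype(int)
c=blob(f,(260,197),hv[0],hv[1]-60,hv[2]*.7,r=45,dh=10)
w=wcast(d,s,c,.038)[:,:2].astype(np.float32)*1000; print("purple",hv,cv2.minEnclosingCircle(w),cv2.fitEllipse(w))
go(.450,.109,.008)
E
```

```text
blue [0.6225 0.2883 0.048 ] [60.71024014 60.71024014]
purple [145 160  62] ((449.8947448730469, 109.35155487060547), 26.75443458557129) ((449.775634765625, 109.32775115966797), (51.094364166259766, 51.984230041503906), 84.05628204345703)
t 7.57 pos [0.4511 0.1097 0.1062] yaw -0.01 tilt 0.13 w 0.0848 gf 0.0 F [-0.3  0.3  0. ] -> d mm [-1.4  0.7 98.2]
```

```bash
python3 -m pendant '[{"dx":-0.001,"dy":0,"dz":0.025,"rx":0,"ry":0,"rz":0,"hand":0.0854},{"dx":0,"dy":0,"dz":0.025,"rx":0,"ry":0,"rz":0,"hand":0.0854},{"dx":0,"dy":0,"dz":0.025,"rx":0,"ry":0,"rz":0,"hand":0.0854},{"dx":0,"dy":0,"dz":0.015,"rx":0,"ry":0,"rz":0,"hand":0.0854},{"dx":0,"dy":0,"dz":0.008,"rx":0,"ry":0,"rz":0,"hand":0.0854},{"dx":0,"dy":0,"dz":0,"rx":0,"ry":0,"rz":0,"hand":0.0854},{"dx":0,"dy":0,"dz":0,"rx":0,"ry":0,"rz":0,"hand":0.0854}]' 40
python3 -m pendant '[{"dx":0,"dy":0,"dz":0,"rx":0,"ry":0,"rz":0,"hand":0.04},{"dx":0,"dy":0,"dz":0,"rx":0,"ry":0,"rz":0,"hand":0.04},{"dx":0,"dy":0,"dz":0,"rx":0,"ry":0,"rz":0,"hand":0.04},{"dx":0,"dy":0,"dz":0,"rx":0,"ry":0,"rz":0,"hand":0.04},{"dx":0,"dy":0,"dz":0,"rx":0,"ry":0,"rz":0,"hand":0.04},{"dx":0,"dy":0,"dz":0,"rx":0,"ry":0,"rz":0,"hand":0.04},{"dx":0,"dy":0,"dz":0,"rx":0,"ry":0,"rz":0,"hand":0.04},{"dx":0,"dy":0,"dz":0,"rx":0,"ry":0,"rz":0,"hand":0.04},{"dx":0,"dy":0,"dz":0,"rx":0,"ry":0,"rz":0,"hand":0.04}]' 40
```

```text
clock: 8.15
position: [0.4496, 0.1097, 0.0077]
ee_rot: [0.0, 1.0, 0.0, 0.0]
contact_force: [-0.1, 0.4, -0.4]
width: 0.0852
gripper_force: 0.0
clock: 8.9
position: [0.4497, 0.1093, 0.009]
ee_rot: [-0.0, 1.0, -0.0, 0.001]
contact_force: [-0.9, -0.5, 5.1]
width: 0.0527
gripper_force: 41.6
```

```bash
python3 -m pendant '[{"dx":0,"dy":0,"dz":-0.03,"rx":0,"ry":0,"rz":0,"hand":0.04},{"dx":0,"dy":0,"dz":-0.03,"rx":0,"ry":0,"rz":0,"hand":0.04},{"dx":0,"dy":0,"dz":-0.03,"rx":0,"ry":0,"rz":0,"hand":0.04},{"dx":0.0219,"dy":-0.0225,"dz":0,"rx":0,"ry":0,"rz":0,"hand":0.04},{"dx":0.0219,"dy":-0.0225,"dz":0,"rx":0,"ry":0,"rz":0,"hand":0.04},{"dx":0.0219,"dy":-0.0225,"dz":0,"rx":0,"ry":0,"rz":0,"hand":0.04},{"dx":0.0219,"dy":-0.0225,"dz":0,"rx":0,"ry":0,"rz":0,"hand":0.04},{"dx":0.0219,"dy":-0.0225,"dz":0,"rx":0,"ry":0,"rz":0,"hand":0.04},{"dx":0.0219,"dy":-0.0225,"dz":0,"rx":0,"ry":0,"rz":0,"hand":0.04},{"dx":0.0219,"dy":-0.0225,"dz":0,"rx":0,"ry":0,"rz":0,"hand":0.04},{"dx":0.0219,"dy":-0.0225,"dz":0,"rx":0,"ry":0,"rz":0,"hand":0.04}]'
python3 -m pendant '[{"dx":0,"dy":0,"dz":0,"rx":0,"ry":0,"rz":0,"hand":0.04},{"dx":0,"dy":0,"dz":0,"rx":0,"ry":0,"rz":0,"hand":0.04},{"dx":0,"dy":0,"dz":0,"rx":0,"ry":0,"rz":0,"hand":0.04}]' >/dev/null
python3 - <<'E'
from h import *
for i in range(3): go(.6245,.2895,.056); d=manip.get_image("side")
cv2.imwrite("pics/s1.png",d["frame"][:,:,::-1])
E
```

```text
clock: 9.82
position: [0.6245, 0.2903, 0.0978]
ee_rot: [0.0, 1.0, 0.0, -0.0]
contact_force: [0.4, -0.3, -0.8]
width: 0.053
gripper_force: 42.9
t 10.07 pos [0.6228 0.2887 0.0973] yaw 0.02 tilt 0.13 w 0.0524 gf 42.8 F [-0.2 -0.1 -1.1] -> d mm [ 1.8 -0.9 41.3]
t 10.12 pos [0.6226 0.2883 0.0974] yaw -0.01 tilt 0.12 w 0.0528 gf 42.8 F [-0.4 -0.1 -1.3] -> d mm [ 2.  -1.2 41.4]
t 10.17 pos [0.6227 0.2882 0.0977] yaw -0.03 tilt 0.09 w 0.0528 gf 42.8 F [ 0.1  0.4 -0.7] -> d mm [ 1.9 -1.3 41.7]
```

View pics/s1.png

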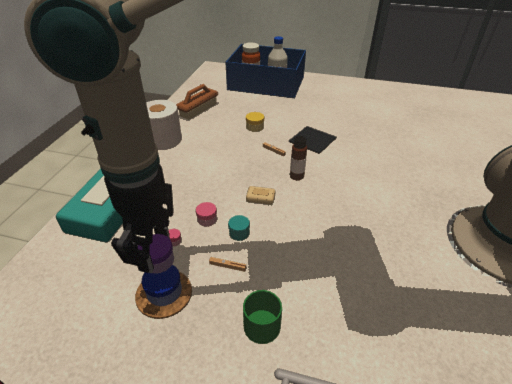

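Purple, at (158,250), is held over blue at (161,280). Lower and release, then go over pink.

```bash
python3 -m pendant '[{"dx":0.002,"dy":-0.001,"dz":0.015,"rx":0,"ry":0,"rz":0,"hand":0.04},{"dx":0,"dy":0,"dz":0.015,"rx":0,"ry":0,"rz":0,"hand":0.04},{"dx":0,"dy":0,"dz":0.007,"rx":0,"ry":0,"rz":0,"hand":0.04},{"dx":0,"dy":0,"dz":0.003,"rx":0,"ry":0,"rz":0,"hand":0.04},{"dx":0,"dy":0,"dz":0.0015,"rx":0,"ry":0,"rz":0,"hand":0.04},{"dx":0,"dy":0,"dz":0,"rx":0,"ry":0,"rz":0,"hand":0.04},{"dx":0,"dy":0,"dz":0,"rx":0,"ry":0,"rz":0,"hand":0.04}]'
python3 -m pendant '[{"dx":0,"dy":0,"dz":0,"rx":0,"ry":0,"rz":0,"hand":0.085},{"dx":0,"dy":0,"dz":0,"rx":0,"ry":0,"rz":0,"hand":0.085},{"dx":0,"dy":0,"dz":0,"rx":0,"ry":0,"rz":0,"hand":0.085},{"dx":0,"dy":0,"dz":0,"rx":0,"ry":0,"rz":0,"hand":0.085},{"dx":0,"dy":0,"dz":0,"rx":0,"ry":0,"rz":0,"hand":0.085},{"dx":0,"dy":0,"dz":0,"rx":0,"ry":0,"rz":0,"hand":0.085}]'
python3 -m pendant '[{"dx":0,"dy":0,"dz":-0.03,"rx":0,"ry":0,"rz":0,"hand":0.085},{"dx":0,"dy":0,"dz":-0.03,"rx":0,"ry":0,"rz":0,"hand":0.085},{"dx":0,"dy":0,"dz":-0.02,"rx":0,"ry":0,"rz":0,"hand":0.085},{"dx":-0.001,"dy":0.0325,"dz":0,"rx":0,"ry":0,"rz":0,"hand":0.085},{"dx":-0.001,"dy":0.0325,"dz":0,"rx":0,"ry":0,"rz":0,"hand":0.085},{"dx":-0.001,"dy":0.0325,"dz":0,"rx":0,"ry":0,"rz":0,"hand":0.085},{"dx":-0.001,"dy":0.0325,"dz":0,"rx":0,"ry":0,"rz":0,"hand":0.085},{"dx":-0.001,"dy":0.0325,"dz":0,"rx":0,"ry":0,"rz":0,"hand":0.085},{"dx":-0.003,"dy":0.0325,"dz":0,"rx":0,"ry":0,"rz":0,"hand":0.085},{"dx":0,"dy":0,"dz":0,"rx":0,"ry":0,"rz":0,"hand":0.085},{"dx":0,"dy":0,"dz":0,"rx":0,"ry":0,"rz":0,"hand":0.085},{"dx":0,"dy":0,"dz":0,"rx":0,"ry":0,"rz":0,"hand":0.085}]'
python3 - <<'E'
from h import *
d=manip.get_image("top");f=d["frame"]; cv2.imwrite("pics/t2.png",cv2.resize(f[80:260,60:260],None,fx=3,fy=3)[:,:,::-1])
for n,p,h,z in(("purple",(126,145),145,.086),):
    c=blob(f,p,h,60,30,r=28,dh=12); e,ax,_=cv2.minAreaRect(c); print(n,cast(d,[e],z)[0].round(4),(np.array(ax)+1)*(.842-z)/.35312)
s=manip.get_state(); d=manip.get_image("wrist");f=d["frame"]
c=blob(f,(262,200),174,90,60,r=60,dh=9)
w=wcast(d,s,c,.034)[:,:2].astype(np.float32)*1000; print("pink",cv2.minEnclosingCircle(w),cv2.fitEllipse(w)[0])
go(.617,.095,.006)
E
```

```text
clock: 10.8
position: [0.6261, 0.29, 0.0571]
ee_rot: [-0.0, 1.0, -0.0, 0.001]
contact_force: [-0.9, -0.6, 1.5]
width: 0.0531
gripper_force: 43.0
clock: 11.3
position: [0.6259, 0.2902, 0.0563]
ee_rot: [0.0, 1.0, -0.0, 0.0]
contact_force: [-0.2, -0.5, 0.2]
width: 0.0848
gripper_force: 0.0
clock: 12.3
position: [0.618, 0.0954, 0.1364]
ee_rot: [-0.0, 1.0, -0.0, 0.0]
contact_force: [-0.3, -0.2, -0.1]
width: 0.0849
gripper_force: 0.0
purple [0.6227 0.2869 0.086 ] [53.52288174 53.52288174]
pink ((619.5338134765625, 96.20683288574219), 23.470115661621094) (619.3207397460938, 96.13390350341797)
t 12.4 pos [0.618  0.0963 0.1363] yaw 0.06 tilt 0.03 w 0.0851 gf 0.0 F [-0.3  0.3  0.6] -> d mm [ -1.    1.4 130.3]
```

View pics/t2.png

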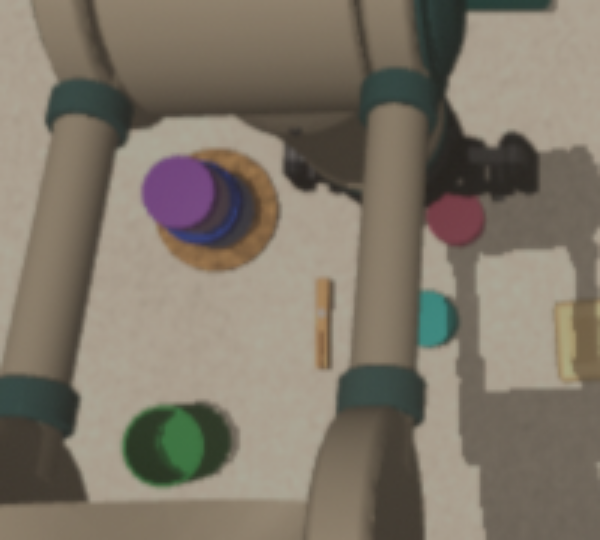

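Purple sits centred on blue, 1.5 mm off, at crop (180,190). Pink is under the gripper; descend and grip.

```bash
python3 -m pendant '[{"dx":0,"dy":0,"dz":0.03,"rx":0,"ry":0,"rz":0,"hand":0.0854},{"dx":0,"dy":0,"dz":0.03,"rx":0,"ry":0,"rz":0,"hand":0.0854},{"dx":0,"dy":0,"dz":0.03,"rx":0,"ry":0,"rz":0,"hand":0.0854},{"dx":0,"dy":0,"dz":0.02,"rx":0,"ry":0,"rz":0,"hand":0.0854},{"dx":0,"dy":0,"dz":0.012,"rx":0,"ry":0,"rz":0,"hand":0.0854},{"dx":0,"dy":0,"dz":0.008,"rx":0,"ry":0,"rz":0,"hand":0.0854},{"dx":0,"dy":0,"dz":0,"rx":0,"ry":0,"rz":0,"hand":0.0854}]' 40
python3 -m pendant '[{"dx":0,"dy":0,"dz":0,"rx":0,"ry":0,"rz":0,"hand":0.03},{"dx":0,"dy":0,"dz":0,"rx":0,"ry":0,"rz":0,"hand":0.03},{"dx":0,"dy":0,"dz":0,"rx":0,"ry":0,"rz":0,"hand":0.03},{"dx":0,"dy":0,"dz":0,"rx":0,"ry":0,"rz":0,"hand":0.03},{"dx":0,"dy":0,"dz":0,"rx":0,"ry":0,"rz":0,"hand":0.03},{"dx":0,"dy":0,"dz":0,"rx":0,"ry":0,"rz":0,"hand":0.03},{"dx":0,"dy":0,"dz":0,"rx":0,"ry":0,"rz":0,"hand":0.03},{"dx":0,"dy":0,"dz":0,"rx":0,"ry":0,"rz":0,"hand":0.03},{"dx":0,"dy":0,"dz":0,"rx":0,"ry":0,"rz":0,"hand":0.03},{"dx":0,"dy":0,"dz":0,"rx":0,"ry":0,"rz":0,"hand":0.03},{"dx":0,"dy":0,"dz":0,"rx":0,"ry":0,"rz":0,"hand":0.03}]' 40
```

```text
clock: 12.98
position: [0.6167, 0.0963, 0.0043]
ee_rot: [0.0, 1.0, 0.001, -0.002]
contact_force: [0.2, -0.2, -0.2]
width: 0.0852
gripper_force: 0.0
clock: 13.9
position: [0.619, 0.0953, 0.0078]
ee_rot: [-0.0, 1.0, -0.0, 0.001]
contact_force: [-0.3, 1.0, 6.6]
width: 0.0429
gripper_force: 41.0
```

```bash
python3 -m pendant '[{"dx":0,"dy":0,"dz":-0.03,"rx":0,"ry":0,"rz":0,"hand":0.03},{"dx":0,"dy":0,"dz":-0.03,"rx":0,"ry":0,"rz":0,"hand":0.03},{"dx":0,"dy":0,"dz":-0.03,"rx":0,"ry":0,"rz":0,"hand":0.03},{"dx":0,"dy":0,"dz":-0.03,"rx":0,"ry":0,"rz":0,"hand":0.03},{"dx":0.001,"dy":-0.024,"dz":0,"rx":0,"ry":0,"rz":0,"hand":0.03},{"dx":0.001,"dy":-0.024,"dz":0,"rx":0,"ry":0,"rz":0,"hand":0.03},{"dx":0.001,"dy":-0.024,"dz":0,"rx":0,"ry":0,"rz":0,"hand":0.03},{"dx":0.001,"dy":-0.024,"dz":0,"rx":0,"ry":0,"rz":0,"hand":0.03},{"dx":0.001,"dy":-0.024,"dz":0,"rx":0,"ry":0,"rz":0,"hand":0.03},{"dx":0.001,"dy":-0.024,"dz":0,"rx":0,"ry":0,"rz":0,"hand":0.03},{"dx":0.001,"dy":-0.024,"dz":0,"rx":0,"ry":0,"rz":0,"hand":0.03},{"dx":0.001,"dy":-0.024,"dz":0,"rx":0,"ry":0,"rz":0,"hand":0.03}]'
python3 -m pendant '[{"dx":0,"dy":0,"dz":0,"rx":0,"ry":0,"rz":0,"hand":0.03},{"dx":0,"dy":0,"dz":0,"rx":0,"ry":0,"rz":0,"hand":0.03},{"dx":0,"dy":0,"dz":0,"rx":0,"ry":0,"rz":0,"hand":0.03}]' >/dev/null
python3 - <<'E'
from h import *
for i in range(3): go(.625,.2895,.092); d=manip.get_image("wrist")
cv2.imwrite("pics/w3.png",d["frame"][:,:,::-1])
E
```

```text
clock: 14.9
position: [0.6255, 0.2881, 0.126]
ee_rot: [0.0, 1.0, -0.0, -0.0]
contact_force: [0.3, -0.3, -0.1]
width: 0.0429
gripper_force: 40.9
t 15.15 pos [0.6255 0.2866 0.1259] yaw 0.02 tilt 0.08 w 0.0428 gf 41.0 F [ 0.3 -0.9 -1.1] -> d mm [-0.4 -2.9 33.9]
t 15.2 pos [0.6256 0.2862 0.126 ] yaw -0.02 tilt 0.07 w 0.043 gf 41.0 F [-0.1  0.7 -0.6] -> d mm [-0.6 -3.3 34. ]
t 15.25 pos [0.6257 0.286  0.1261] yaw -0.05 tilt 0.06 w 0.0427 gf 41.0 F [ 0.1 -0.2  0.1] -> d mm [-0.7 -3.5 34.1]
```

```bash
python3 -m pendant '[{"dx":0,"dy":-0.003,"dz":0.012,"rx":0,"ry":0,"rz":0,"hand":0.03},{"dx":0,"dy":0,"dz":0.012,"rx":0,"ry":0,"rz":0,"hand":0.03},{"dx":0,"dy":0,"dz":0.006,"rx":0,"ry":0,"rz":0,"hand":0.03},{"dx":0,"dy":0,"dz":0.003,"rx":0,"ry":0,"rz":0,"hand":0.03},{"dx":0,"dy":0,"dz":0.001,"rx":0,"ry":0,"rz":0,"hand":0.03},{"dx":0,"dy":0,"dz":0,"rx":0,"ry":0,"rz":0,"hand":0.03},{"dx":0,"dy":0,"dz":0,"rx":0,"ry":0,"rz":0,"hand":0.03}]'
python3 -m pendant '[{"dx":0,"dy":0,"dz":0,"rx":0,"ry":0,"rz":0,"hand":0.085},{"dx":0,"dy":0,"dz":0,"rx":0,"ry":0,"rz":0,"hand":0.085},{"dx":0,"dy":0,"dz":0,"rx":0,"ry":0,"rz":0,"hand":0.085},{"dx":0,"dy":0,"dz":0,"rx":0,"ry":0,"rz":0,"hand":0.085},{"dx":0,"dy":0,"dz":0,"rx":0,"ry":0,"rz":0,"hand":0.085},{"dx":0,"dy":0,"dz":0,"rx":0,"ry":0,"rz":0,"hand":0.085},{"dx":0,"dy":0,"dz":0,"rx":0,"ry":0,"rz":0,"hand":0.085}]'
python3 -m pendant '[{"dx":0,"dy":0,"dz":-0.03,"rx":0,"ry":0,"rz":0,"hand":0.085},{"dx":0,"dy":0,"dz":-0.03,"rx":0,"ry":0,"rz":0,"hand":0.085},{"dx":-0.023,"dy":-0.0019,"dz":0,"rx":0,"ry":0,"rz":0,"hand":0.085},{"dx":-0.023,"dy":-0.0019,"dz":0,"rx":0,"ry":0,"rz":0,"hand":0.085},{"dx":-0.023,"dy":-0.0019,"dz":0,"rx":0,"ry":0,"rz":0,"hand":0.085},{"dx":-0.023,"dy":-0.0019,"dz":0,"rx":0,"ry":0,"rz":0,"hand":0.085},{"dx":-0.023,"dy":-0.0019,"dz":0,"rx":0,"ry":0,"rz":0,"hand":0.085},{"dx":-0.023,"dy":-0.0019,"dz":0,"rx":0,"ry":0,"rz":0,"hand":0.085},{"dx":-0.023,"dy":-0.0019,"dz":0,"rx":0,"ry":0,"rz":0,"hand":0.085},{"dx":-0.023,"dy":-0.0019,"dz":0,"rx":0,"ry":0,"rz":0,"hand":0.085},{"dx":0,"dy":0,"dz":0,"rx":0,"ry":0,"rz":0,"hand":0.085},{"dx":0,"dy":0,"dz":0,"rx":0,"ry":0,"rz":0,"hand":0.085}]'
python3 - <<'E'
from h import *
d=manip.get_image("top");f=d["frame"]
for n,p,h,z in(("pink",(126,143),174,.12),):
    c=blob(f,p,h,60,30,r=28,dh=12); e,ax,_=cv2.minAreaRect(c); print(n,e,cast(d,[e],z)[0].round(4),(np.array(ax)+1)*(.842-z)/.35312)
go(.4405,.305,.02)
s=manip.get_state(); d=manip.get_image("wrist");f=d["frame"];cv2.imwrite("pics/w4.png",f[:,:,::-1])
E
```

```text
clock: 15.88
position: [0.625, 0.2891, 0.0936]
ee_rot: [0.001, 1.0, -0.0, -0.001]
contact_force: [-3.7, -1.4, 10.7]
width: 0.0427
gripper_force: 42.6
clock: 16.47
position: [0.6258, 0.2902, 0.092]
ee_rot: [0.0, 1.0, 0.0, -0.0]
contact_force: [1.1, 0.6, 0.8]
width: 0.0849
gripper_force: 0.0
clock: 17.47
position: [0.4411, 0.3056, 0.1527]
ee_rot: [-0.0, 1.0, 0.001, 0.0]
contact_force: [0.4, 0.1, -0.0]
width: 0.0852
gripper_force: 0.0
pink (115.20589447021484, 142.17648315429688) [0.6206 0.2833 0.12  ] [54.60958098 45.18756425]
t 17.52 pos [0.4423 0.3057 0.1527] yaw 0.04 tilt 0.11 w 0.0852 gf 0.0 F [0.4 0.3 0.1] -> d mm [ -2.1   0.7 132.7]
```

View pics/w4.png

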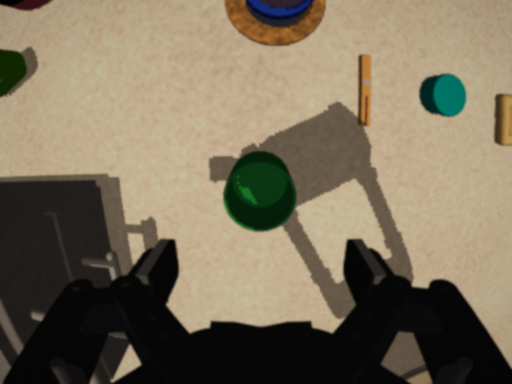

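The cup's rim is at (260,190), with nothing near it; the dark tray is left of column 125. Measure the rim centre.

```bash
python3 - <<'E'
from h import *
s=manip.get_state(); d=manip.get_image("wrist");f=d["frame"]
c=blob(f,(260,190),65,100,20,r=60,dh=15)
w=wcast(d,s,c,.06)[:,:2].astype(np.float32)*1000; print(cv2.minEnclosingCircle(w),cv2.fitEllipse(w))
go(.4405,.305,.02)
d=manip.get_image("top");f=d["frame"]
c=blob(f,(112,142),174,85,30,r=28,dh=5); e,ax,_=cv2.minAreaRect(c); print(e,cast(d,[e],.12)[0].round(4),(np.array(ax)+1)*.722/.35312)
cv2.imwrite("pics/t3.png",cv2.resize(f[110:190,80:180],None,fx=5,fy=5)[:,:,::-1])
E
```

```text
((444.3306579589844, 307.9835205078125), 34.3369026184082) ((443.15850830078125, 307.1108093261719), (58.288291931152344, 68.01051330566406), 87.98192596435547)
t 17.62 pos [0.4432 0.3056 0.1525] yaw -0.02 tilt 0.09 w 0.0851 gf 0.0 F [ 0.5 -0.8 -1. ] -> d mm [ -2.9   0.7 132.5]
(113.5, 142.0) [0.6209 0.2869 0.12  ] [42.93724513 44.98187585]
```

View pics/t3.png

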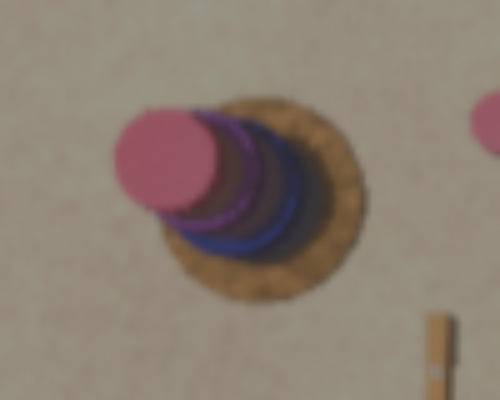

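The stack is good: pink is 2 mm off purple, at crop (166,160). Grip the cup.

```bash
python3 -m pendant '[{"dx":-0.001,"dy":0,"dz":0.03,"rx":0,"ry":0,"rz":0,"hand":0.0854},{"dx":0,"dy":0,"dz":0.03,"rx":0,"ry":0,"rz":0,"hand":0.0854},{"dx":0,"dy":0,"dz":0.03,"rx":0,"ry":0,"rz":0,"hand":0.0854},{"dx":0,"dy":0,"dz":0.02,"rx":0,"ry":0,"rz":0,"hand":0.0854},{"dx":0,"dy":0,"dz":0.014,"rx":0,"ry":0,"rz":0,"hand":0.0854},{"dx":0,"dy":0,"dz":0.008,"rx":0,"ry":0,"rz":0,"hand":0.0854},{"dx":0,"dy":0,"dz":0,"rx":0,"ry":0,"rz":0,"hand":0.0854}]' 40
python3 -m pendant '[{"dx":0,"dy":0,"dz":0,"rx":0,"ry":0,"rz":0,"hand":0.05},{"dx":0,"dy":0,"dz":0,"rx":0,"ry":0,"rz":0,"hand":0.05},{"dx":0,"dy":0,"dz":0,"rx":0,"ry":0,"rz":0,"hand":0.05},{"dx":0,"dy":0,"dz":0,"rx":0,"ry":0,"rz":0,"hand":0.05},{"dx":0,"dy":0,"dz":0,"rx":0,"ry":0,"rz":0,"hand":0.05},{"dx":0,"dy":0,"dz":0,"rx":0,"ry":0,"rz":0,"hand":0.05},{"dx":0,"dy":0,"dz":0,"rx":0,"ry":0,"rz":0,"hand":0.05},{"dx":0,"dy":0,"dz":0,"rx":0,"ry":0,"rz":0,"hand":0.05}]' 40
python3 -c "
from h import *
go(.445,-.281,.026)"
```

```text
clock: 18.25
position: [0.4406, 0.3047, 0.0184]
ee_rot: [0.001, 1.0, -0.0, -0.002]
contact_force: [-0.0, -0.3, -0.2]
width: 0.0854
gripper_force: 0.0
clock: 18.92
position: [0.4421, 0.306, 0.0216]
ee_rot: [-0.001, 1.0, 0.0, 0.002]
contact_force: [0.1, -0.1, 5.4]
width: 0.0617
gripper_force: 44.0
t 18.92 pos [0.4421 0.306  0.0216] yaw 0.0 tilt 0.19 w 0.0617 gf 44.0 F [ 0.1 -0.1  5.4] -> d mm [  2.9 587.   -5.2]
```

Lift by 150 mm so the cup clears the 110 mm bottle, then carry.

```bash
python3 -m pendant '[{"dx":0,"dy":0,"dz":-0.03,"rx":0,"ry":0,"rz":0,"hand":0.05},{"dx":0,"dy":0,"dz":-0.03,"rx":0,"ry":0,"rz":0,"hand":0.05},{"dx":0,"dy":0,"dz":-0.03,"rx":0,"ry":0,"rz":0,"hand":0.05},{"dx":0,"dy":0,"dz":-0.03,"rx":0,"ry":0,"rz":0,"hand":0.05},{"dx":0,"dy":0,"dz":-0.03,"rx":0,"ry":0,"rz":0,"hand":0.05},{"dx":0,"dy":0.027,"dz":0,"rx":0,"ry":0,"rz":0,"hand":0.05},{"dx":0,"dy":0.028,"dz":0,"rx":0,"ry":0,"rz":0,"hand":0.05},{"dx":0,"dy":0.028,"dz":0,"rx":0,"ry":0,"rz":0,"hand":0.05},{"dx":0,"dy":0.028,"dz":0,"rx":0,"ry":0,"rz":0,"hand":0.05},{"dx":0,"dy":0.028,"dz":0,"rx":0,"ry":0,"rz":0,"hand":0.05},{"dx":0,"dy":0.028,"dz":0,"rx":0,"ry":0,"rz":0,"hand":0.05}]'
python3 -m pendant '[{"dx":0,"dy":0.028,"dz":0,"rx":0,"ry":0,"rz":0,"hand":0.05},{"dx":0,"dy":0.028,"dz":0,"rx":0,"ry":0,"rz":0,"hand":0.05},{"dx":0,"dy":0.028,"dz":0,"rx":0,"ry":0,"rz":0,"hand":0.05},{"dx":0,"dy":0.028,"dz":0,"rx":0,"ry":0,"rz":0,"hand":0.05},{"dx":0,"dy":0.028,"dz":0,"rx":0,"ry":0,"rz":0,"hand":0.05},{"dx":0,"dy":0.028,"dz":0,"rx":0,"ry":0,"rz":0,"hand":0.05},{"dx":0,"dy":0.028,"dz":0,"rx":0,"ry":0,"rz":0,"hand":0.05},{"dx":0,"dy":0.028,"dz":0,"rx":0,"ry":0,"rz":0,"hand":0.05}]'
python3 -c "
from h import *
go(.445,-.281,.026)"
```

```text
clock: 19.83
position: [0.4401, 0.1372, 0.1702]
ee_rot: [0.0, 1.0, 0.0, -0.0]
contact_force: [0.2, 0.3, -0.1]
width: 0.0615
gripper_force: 44.3
clock: 20.5
position: [0.4401, -0.0867, 0.1703]
ee_rot: [-0.0, 1.0, -0.0, -0.0]
contact_force: [0.8, -0.7, -0.2]
width: 0.0615
gripper_force: 44.3
t 20.5 pos [ 0.4401 -0.0867  0.1703] yaw -0.0 tilt 0.02 w 0.0615 gf 44.3 F [ 0.8 -0.7 -0.2] -> d mm [  4.9 194.3 144.2]
```

```bash
python3 -m pendant '[{"dx":0.0005,"dy":0.028,"dz":0,"rx":0,"ry":0,"rz":0,"hand":0.05},{"dx":0.0005,"dy":0.028,"dz":0,"rx":0,"ry":0,"rz":0,"hand":0.05},{"dx":0.0005,"dy":0.028,"dz":0,"rx":0,"ry":0,"rz":0,"hand":0.05},{"dx":0.0005,"dy":0.028,"dz":0,"rx":0,"ry":0,"rz":0,"hand":0.05},{"dx":0.0005,"dy":0.028,"dz":0,"rx":0,"ry":0,"rz":0,"hand":0.05},{"dx":0.0005,"dy":0.028,"dz":0,"rx":0,"ry":0,"rz":0,"hand":0.05},{"dx":0.001,"dy":0.025,"dz":0,"rx":0,"ry":0,"rz":0,"hand":0.05},{"dx":0,"dy":0,"dz":0.03,"rx":0,"ry":0,"rz":0,"hand":0.05},{"dx":0,"dy":0,"dz":0.03,"rx":0,"ry":0,"rz":0,"hand":0.05},{"dx":0,"dy":0,"dz":0.03,"rx":0,"ry":0,"rz":0,"hand":0.05},{"dx":0,"dy":0,"dz":0,"rx":0,"ry":0,"rz":0,"hand":0.05},{"dx":0,"dy":0,"dz":0,"rx":0,"ry":0,"rz":0,"hand":0.05}]'
python3 - <<'E'
from h import *
for i in range(3): go(.445,-.281,.026); d=manip.get_image("wrist")
cv2.imwrite("pics/w5.png",d["frame"][:,:,::-1])
E
```

```text
clock: 21.5
position: [0.4436, -0.2776, 0.0792]
ee_rot: [-0.001, 1.0, -0.0, -0.002]
contact_force: [-0.1, -0.2, -0.2]
width: 0.0616
gripper_force: 44.3
t 21.5 pos [ 0.4436 -0.2776  0.0792] yaw -0.01 tilt 0.25 w 0.0616 gf 44.3 F [-0.1 -0.2 -0.2] -> d mm [ 1.6  3.6 53.2]
t 21.55 pos [ 0.445  -0.2787  0.0808] yaw 0.01 tilt 0.0 w 0.0612 gf 44.3 F [ 0.8 -0.3  0.4] -> d mm [-0.   2.3 54.8]
t 21.6 pos [ 0.4459 -0.2792  0.0818] yaw 0.01 tilt 0.15 w 0.0612 gf 44.3 F [ 0.   0.5 -0.2] -> d mm [-1.   1.7 55.8]
```

```bash
python3 -m pendant '[{"dx":0,"dy":0.002,"dz":0.02,"rx":0,"ry":0,"rz":0,"hand":0.05},{"dx":0,"dy":0,"dz":0.018,"rx":0,"ry":0,"rz":0,"hand":0.05},{"dx":0,"dy":0,"dz":0.009,"rx":0,"ry":0,"rz":0,"hand":0.05},{"dx":0,"dy":0,"dz":0.005,"rx":0,"ry":0,"rz":0,"hand":0.05},{"dx":0,"dy":0,"dz":0.0015,"rx":0,"ry":0,"rz":0,"hand":0.05},{"dx":0,"dy":0,"dz":0,"rx":0,"ry":0,"rz":0,"hand":0.05},{"dx":0,"dy":0,"dz":0,"rx":0,"ry":0,"rz":0,"hand":0.05}]'
python3 -m pendant '[{"dx":0,"dy":0,"dz":0,"rx":0,"ry":0,"rz":0,"hand":0.085},{"dx":0,"dy":0,"dz":0,"rx":0,"ry":0,"rz":0,"hand":0.085},{"dx":0,"dy":0,"dz":0,"rx":0,"ry":0,"rz":0,"hand":0.085},{"dx":0,"dy":0,"dz":0,"rx":0,"ry":0,"rz":0,"hand":0.085},{"dx":0,"dy":0,"dz":0,"rx":0,"ry":0,"rz":0,"hand":0.085}]'
python3 -m pendant '[{"dx":0,"dy":0,"dz":-0.03,"rx":0,"ry":0,"rz":0,"hand":0.085},{"dx":0,"dy":0,"dz":-0.03,"rx":0,"ry":0,"rz":0,"hand":0.085},{"dx":0,"dy":0,"dz":-0.03,"rx":0,"ry":0,"rz":0,"hand":0.085},{"dx":0,"dy":0,"dz":-0.03,"rx":0,"ry":0,"rz":0,"hand":0.085},{"dx":0,"dy":0,"dz":-0.03,"rx":0,"ry":0,"rz":0,"hand":0.085},{"dx":0.002,"dy":-0.0295,"dz":0,"rx":0,"ry":0,"rz":0,"hand":0.085},{"dx":0.002,"dy":-0.0295,"dz":0,"rx":0,"ry":0,"rz":0,"hand":0.085},{"dx":0.002,"dy":-0.0295,"dz":0,"rx":0,"ry":0,"rz":0,"hand":0.085},{"dx":0.002,"dy":-0.0295,"dz":0,"rx":0,"ry":0,"rz":0,"hand":0.085},{"dx":0.002,"dy":-0.0295,"dz":0,"rx":0,"ry":0,"rz":0,"hand":0.085},{"dx":0.002,"dy":-0.0295,"dz":0,"rx":0,"ry":0,"rz":0,"hand":0.085},{"dx":0,"dy":0,"dz":0,"rx":0,"ry":0,"rz":0,"hand":0.085}]'
python3 - <<'E'
from h import *
d=manip.get_image("top");f=d["frame"]
cv2.imwrite("pics/t4.png",cv2.resize(f[160:280,260:440],None,fx=4,fy=4)[:,:,::-1])
go(.459,-.103,.062)
s=manip.get_state(); d=manip.get_image("wrist");f=d["frame"];cv2.imwrite("pics/w6.png",f[:,:,::-1])
E
```

```text
clock: 22.23
position: [0.4457, -0.2812, 0.0279]
ee_rot: [0.001, 1.0, 0.0, 0.001]
contact_force: [-0.3, -0.4, -1.1]
width: 0.0615
gripper_force: 44.3
clock: 22.65
position: [0.4449, -0.2807, 0.0269]
ee_rot: [0.0, 1.0, -0.0, 0.0]
contact_force: [-0.2, -0.2, -0.1]
width: 0.0852
gripper_force: 0.0
clock: 23.65
position: [0.456, -0.0988, 0.1767]
ee_rot: [-0.002, 1.0, 0.002, -0.0]
contact_force: [0.7, 0.3, -0.1]
width: 0.0848
gripper_force: 0.0
t 23.7 pos [ 0.4564 -0.1013  0.1768] yaw 0.22 tilt 0.04 w 0.0853 gf 0.0 F [ 0.4 -0.6  0.1] -> d mm [  2.6   1.8 114.8]
```

View pics/w6.png

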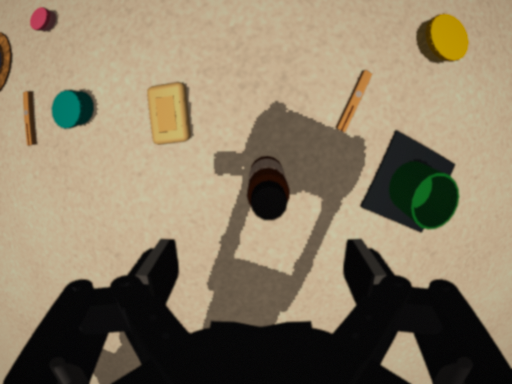

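View pics/t4.png

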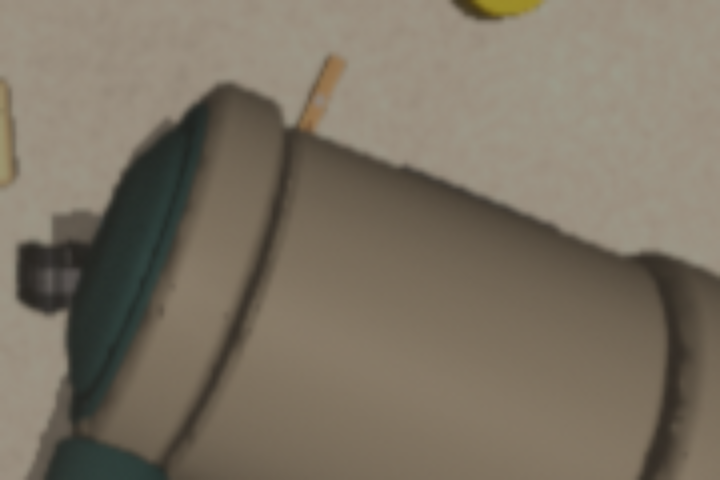

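The cup stands on the square coaster (wrist view, rim at (435,200)). The bottle cap is at (269,199). The top view is blocked by the arm.

```bash
python3 - <<'E'
from h import *
s=manip.get_state(); d=manip.get_image("wrist");f=d["frame"];g=f.max(2)
print(g[150:232:4,269].tolist(), g[200,236:304:3].tolist())
print("cap by eye",wcast(d,s,[(269,199)],.11)[0].round(4))
c=blob(f,(269,199),0,0,0,22,r=26,dh=90); print(len(c),cv2.boundingRect(c))
w=wcast(d,s,c,.11)[:,:2].astype(np.float32)*1000; print(cv2.minEnclosingCircle(w))
# cup rim (bright green ring) and coaster
c=blob(f,(435,200),62,120,45,r=36,dh=14); w=wcast(d,s,c,.066)[:,:2].astype(np.float32)*1000; print("cup",cv2.minEnclosingCircle(w),cv2.fitEllipse(w)[:2])
go(.459,-.103,.062)
E
```

```text
[104, 102, 38, 73, 74, 29, 29, 36, 8, 4, 10, 11, 10, 11, 9, 7, 7, 12, 186, 202, 202] [143, 110, 109, 82, 25, 9, 9, 10, 10, 9, 9, 10, 10, 9, 11, 10, 22, 162, 202, 202, 203, 200, 199]
cap by eye [ 0.4611 -0.1087  0.11  ]
105 (249, 181, 36, 38)
((460.38604736328125, -106.52046203613281), 14.841925621032715)
cup ((443.31744384765625, -279.2544250488281), 31.243484497070312) ((443.42840576171875, -279.0847473144531), (59.58040237426758, 60.463661193847656))
t 23.8 pos [ 0.457  -0.1037  0.1769] yaw 0.07 tilt 0.05 w 0.0852 gf 0.0 F [ 0.5 -0.9  0.9] -> d mm [  2.   -0.8 114.9]
```

Cap radius 14.8 mm and cup rim radius 31.2 mm match the given sizes. Cup at (0.443,-0.279), bottle at (0.460,-0.1055). Grip the bottle high on its body.

```bash
python3 -m pendant '[{"dx":0.003,"dy":0.002,"dz":0,"rx":0,"ry":0,"rz":0,"hand":0.0854},{"dx":0,"dy":0,"dz":0.02,"rx":0,"ry":0,"rz":0,"hand":0.0854},{"dx":0,"dy":0,"dz":0.025,"rx":0,"ry":0,"rz":0,"hand":0.0854},{"dx":0,"dy":0,"dz":0.025,"rx":0,"ry":0,"rz":0,"hand":0.0854},{"dx":0,"dy":0,"dz":0.025,"rx":0,"ry":0,"rz":0,"hand":0.0854},{"dx":0,"dy":0,"dz":0.014,"rx":0,"ry":0,"rz":0,"hand":0.0854},{"dx":0,"dy":0,"dz":0.006,"rx":0,"ry":0,"rz":0,"hand":0.0854},{"dx":0,"dy":0,"dz":0,"rx":0,"ry":0,"rz":0,"hand":0.0854},{"dx":0,"dy":0,"dz":0,"rx":0,"ry":0,"rz":0,"hand":0.0854}]' 40
python3 -m pendant '[{"dx":0,"dy":0,"dz":0,"rx":0,"ry":0,"rz":0,"hand":0.055},{"dx":0,"dy":0,"dz":0,"rx":0,"ry":0,"rz":0,"hand":0.05},{"dx":0,"dy":0,"dz":0,"rx":0,"ry":0,"rz":0,"hand":0.047},{"dx":0,"dy":0,"dz":0,"rx":0,"ry":0,"rz":0,"hand":0.044},{"dx":0,"dy":0,"dz":0,"rx":0,"ry":0,"rz":0,"hand":0.041},{"dx":0,"dy":0,"dz":0,"rx":0,"ry":0,"rz":0,"hand":0.038},{"dx":0,"dy":0,"dz":0,"rx":0,"ry":0,"rz":0,"hand":0.035},{"dx":0,"dy":0,"dz":0,"rx":0,"ry":0,"rz":0,"hand":0.025},{"dx":0,"dy":0,"dz":0,"rx":0,"ry":0,"rz":0,"hand":0.025},{"dx":0,"dy":0,"dz":0,"rx":0,"ry":0,"rz":0,"hand":0.025},{"dx":0,"dy":0,"dz":0,"rx":0,"ry":0,"rz":0,"hand":0.025}]' 40
python3 -c "
from h import *
go(.445,-.281,.072)"
```

```text
clock: 24.55
position: [0.4604, -0.1066, 0.062]
ee_rot: [0.0, 1.0, -0.001, 0.0]
contact_force: [0.7, -0.5, 0.9]
width: 0.0851
gripper_force: 0.0
clock: 25.47
position: [0.4603, -0.106, 0.0622]
ee_rot: [0.0, 1.0, 0.0, 0.0]
contact_force: [-0.1, -1.3, 5.0]
width: 0.0346
gripper_force: 39.6
t 25.47 pos [ 0.4603 -0.106   0.0622] yaw 0.01 tilt 0.07 w 0.0346 gf 39.6 F [-0.1 -1.3  5. ] -> d mm [-15.3 175.   -9.6]
```

```bash
python3 -m pendant '[{"dx":0,"dy":0,"dz":-0.025,"rx":0,"ry":0,"rz":0,"hand":0.025},{"dx":0,"dy":0,"dz":-0.03,"rx":0,"ry":0,"rz":0,"hand":0.025},{"dx":0,"dy":0,"dz":-0.03,"rx":0,"ry":0,"rz":0,"hand":0.025},{"dx":0,"dy":0,"dz":-0.025,"rx":0,"ry":0,"rz":0,"hand":0.025},{"dx":-0.002,"dy":0.022,"dz":0,"rx":0,"ry":0,"rz":0,"hand":0.025},{"dx":-0.002,"dy":0.022,"dz":0,"rx":0,"ry":0,"rz":0,"hand":0.025},{"dx":-0.002,"dy":0.022,"dz":0,"rx":0,"ry":0,"rz":0,"hand":0.025},{"dx":-0.002,"dy":0.022,"dz":0,"rx":0,"ry":0,"rz":0,"hand":0.025},{"dx":-0.002,"dy":0.022,"dz":0,"rx":0,"ry":0,"rz":0,"hand":0.025},{"dx":-0.002,"dy":0.022,"dz":0,"rx":0,"ry":0,"rz":0,"hand":0.025},{"dx":-0.002,"dy":0.022,"dz":0,"rx":0,"ry":0,"rz":0,"hand":0.025},{"dx":-0.002,"dy":0.020,"dz":0,"rx":0,"ry":0,"rz":0,"hand":0.025}]'
python3 -m pendant '[{"dx":0,"dy":0,"dz":0,"rx":0,"ry":0,"rz":0,"hand":0.025},{"dx":0,"dy":0,"dz":0,"rx":0,"ry":0,"rz":0,"hand":0.025},{"dx":0,"dy":0,"dz":0,"rx":0,"ry":0,"rz":0,"hand":0.025},{"dx":0,"dy":0,"dz":0,"rx":0,"ry":0,"rz":0,"hand":0.025}]' >/dev/null
python3 - <<'E'
from h import *
for i in range(3): go(.4445,-.2805,.072); d=manip.get_image("side")
s=manip.get_state(); d=manip.get_image("wrist"); cv2.imwrite("pics/w7.png",d["frame"][:,:,::-1])
E
```

```text
clock: 26.47
position: [0.4433, -0.2802, 0.1709]
ee_rot: [-0.001, 1.0, -0.0, -0.001]
contact_force: [1.3, 0.9, -0.7]
width: 0.0351
gripper_force: 40.5
t 26.8 pos [ 0.4436 -0.2783  0.1713] yaw 0.03 tilt 0.09 w 0.0346 gf 40.5 F [ 0.1 -0.1 -1.9] -> d mm [ 1.   2.3 99.3]
t 26.85 pos [ 0.4437 -0.2784  0.1715] yaw 0.05 tilt 0.07 w 0.0346 gf 40.5 F [ 0.4 -0.6 -0.9] -> d mm [ 0.9  2.2 99.5]
t 26.9 pos [ 0.4438 -0.2785  0.1717] yaw 0.06 tilt 0.04 w 0.0346 gf 40.5 F [-0.2 -0.3 -1.6] -> d mm [ 0.7  2.1 99.7]
```

View pics/w7.png

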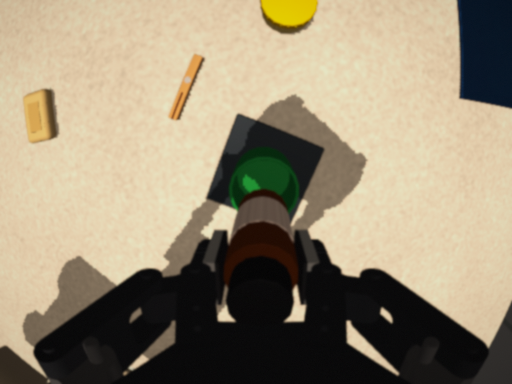

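The bottle at (260,270) is upright, over the cup at (264,180). Lower it gently.

```bash
python3 -m pendant '[{"dx":0.001,"dy":0.002,"dz":0.02,"rx":0,"ry":0,"rz":0,"hand":0.025},{"dx":0,"dy":0,"dz":0.018,"rx":0,"ry":0,"rz":0,"hand":0.025},{"dx":0,"dy":0,"dz":0.014,"rx":0,"ry":0,"rz":0,"hand":0.025},{"dx":0,"dy":0,"dz":0.014,"rx":0,"ry":0,"rz":0,"hand":0.025},{"dx":0,"dy":0,"dz":0.014,"rx":0,"ry":0,"rz":0,"hand":0.025},{"dx":0,"dy":0,"dz":0.01,"rx":0,"ry":0,"rz":0,"hand":0.025},{"dx":0,"dy":0,"dz":0.005,"rx":0,"ry":0,"rz":0,"hand":0.025},{"dx":0,"dy":0,"dz":0.0035,"rx":0,"ry":0,"rz":0,"hand":0.025},{"dx":0,"dy":0,"dz":0,"rx":0,"ry":0,"rz":0,"hand":0.025},{"dx":0,"dy":0,"dz":0,"rx":0,"ry":0,"rz":0,"hand":0.025}]'
python3 -c "
from h import *
go(.4445,-.2805,.072)"
```

```text
clock: 27.83
position: [0.4452, -0.2818, 0.0737]
ee_rot: [0.0, 1.0, 0.0, 0.0]
contact_force: [0.5, 0.2, -0.9]
width: 0.0347
gripper_force: 40.5
t 27.83 pos [ 0.4452 -0.2818  0.0737] yaw 0.01 tilt 0.05 w 0.0347 gf 40.5 F [ 0.5  0.2 -0.9] -> d mm [-0.7 -1.3  1.7]
```

```bash
python3 -m pendant '[{"dx":0,"dy":-0.001,"dz":0.001,"rx":0,"ry":0,"rz":0,"hand":0.025},{"dx":0,"dy":0,"dz":0.0005,"rx":0,"ry":0,"rz":0,"hand":0.025},{"dx":0,"dy":0,"dz":0,"rx":0,"ry":0,"rz":0,"hand":0.025},{"dx":0,"dy":0,"dz":0,"rx":0,"ry":0,"rz":0,"hand":0.04},{"dx":0,"dy":0,"dz":0,"rx":0,"ry":0,"rz":0,"hand":0.06},{"dx":0,"dy":0,"dz":0,"rx":0,"ry":0,"rz":0,"hand":0.08},{"dx":0,"dy":0,"dz":0,"rx":0,"ry":0,"rz":0,"hand":0.085},{"dx":0,"dy":0,"dz":0,"rx":0,"ry":0,"rz":0,"hand":0.085},{"dx":0,"dy":0,"dz":0,"rx":0,"ry":0,"rz":0,"hand":0.085},{"dx":0,"dy":0,"dz":0,"rx":0,"ry":0,"rz":0,"hand":0.085}]'
python3 -m pendant '[{"dx":0,"dy":0,"dz":-0.02,"rx":0,"ry":0,"rz":0,"hand":0.085},{"dx":0,"dy":0,"dz":-0.03,"rx":0,"ry":0,"rz":0,"hand":0.085},{"dx":0,"dy":0,"dz":-0.03,"rx":0,"ry":0,"rz":0,"hand":0.085},{"dx":0,"dy":0,"dz":-0.03,"rx":0,"ry":0,"rz":0,"hand":0.085},{"dx":0,"dy":0,"dz":-0.03,"rx":0,"ry":0,"rz":0,"hand":0.085},{"dx":-0.02,"dy":0.02,"dz":0,"rx":0,"ry":0,"rz":0,"hand":0.085},{"dx":-0.02,"dy":0.02,"dz":0,"rx":0,"ry":0,"rz":0,"hand":0.085},{"dx":-0.02,"dy":0.02,"dz":0,"rx":0,"ry":0,"rz":0,"hand":0.085},{"dx":-0.02,"dy":0.02,"dz":0,"rx":0,"ry":0,"rz":0,"hand":0.085},{"dx":-0.02,"dy":0.02,"dz":0,"rx":0,"ry":0,"rz":0,"hand":0.085},{"dx":-0.02,"dy":0.02,"dz":0,"rx":0,"ry":0,"rz":0,"hand":0.085},{"dx":0,"dy":0,"dz":0,"rx":0,"ry":0,"rz":0,"hand":0.085}]'
python3 - <<'E'
from h import *
t=manip.get_image("top"); f=t["frame"]
for n,p,h,sm,z in(("pink",(113,142),174,85,.12),("yellow",(386,152),26,100,.038)):
    c=blob(f,p,h,sm,30,r=28,dh=6); e,ax,_=cv2.minAreaRect(c); print(n,cast(t,[e],z)[0].round(4),(np.array(ax)+1)*(.842-z)/.35312)
c=blob(f,(254,193),22,57,60,r=25); e,ax,_=cv2.minAreaRect(c); print("soap",cast(t,[e],.02)[0].round(4))
d=manip.get_image("side")["frame"]
a=cv2.resize(f[110:270,80:430],(800,366)); b=np.hstack([cv2.resize(d[190:330,110:250],(230,230)),cv2.resize(d[80:220,230:370],(230,230))])
b=np.pad(b,((0,0),(0,340),(0,0))); cv2.imwrite("pics/fin.png",np.vstack([a,b])[:,:,::-1])
E
```

```text
clock: 28.67
position: [0.4449, -0.2806, 0.0718]
ee_rot: [0.0, 1.0, 0.0, -0.0]
contact_force: [0.3, -0.7, 0.7]
width: 0.0851
gripper_force: 0.0
clock: 29.67
position: [0.3218, -0.404, 0.2118]
ee_rot: [0.001, 1.0, -0.002, -0.001]
contact_force: [-0.1, -0.0, 0.2]
width: 0.0846
gripper_force: 0.0
pink [0.6209 0.2869 0.12  ] [42.93724513 44.98187585]
yellow [ 0.6182 -0.301   0.038 ] [56.92115995 61.47485274]
soap [ 0.5216 -0.0038  0.02  ]
```

View pics/fin.png

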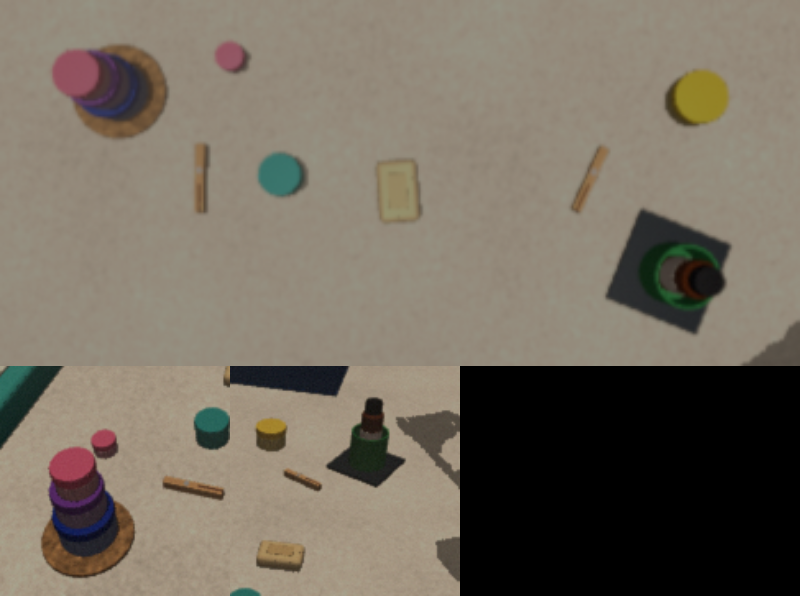

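The stack of three stands upright and centred on the cork coaster (composite (78,73), side crop (73,500)). The bottle stands in the cup in the middle of the square coaster (686,276). Yellow and soap have not moved. Handing in.

```bash
python3 -c "
from rig import manip
print(manip.sign_off())"
```

```text
the job is handed in; nothing more can be done
None
```

The job is handed in: blue, purple and pink are stacked on the round coaster, the bottle stands in the cup on the square one, and the yellow pot and soap have not moved; sign-off returned no verdict.

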